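# Close up a snack row and lock its cam-lever stop

### The job

The orange end stop on the snack rack is locked too far from its row of cartons, so the last two have slumped over. Flip its red cam lever fully over to release it, slide the stop gently along its rail until all four cartons stand upright and the row is closed up tight between the stop and the end panel, then flip the lever fully back over to lock the stop there. Do not crush the cartons, and leave the other things on the counter where they are.

Things in the scene. Friction and masses are not known exactly. Their poses are not given: they have to be found in the camera images.
- rack: Plywood display board fixed on the counter, 150 mm (its x) by 480 mm (its y), 15 mm thick; origin: centre of its underside, z up. An aluminium rail, 30 mm wide and 20 mm high above the board, runs the whole length along y at x = -48 mm. The carton lane is beside it, centred at x = +10 mm, with a 22 mm high lip on its far side (x = 53 to 61 mm). A 100 mm high end panel closes the lane at its +y end.
- row_end (a point): Point on the board's top at the inner face of the end panel, on the lane's centre line. The row of cartons stands against this face; the lane runs from here along the rack's -y.
- stop (a joint): Position of the orange sliding stop along the rail, m: 0 farthest from the row, growing as it slides along the rack's +y towards the cartons (limit 0.25). The face of its pressing plate is 355 mm from the end panel at 0; when the four 32 mm cartons (128 mm) are closed up it is 128 mm from the panel, which is 0.227. Released, it needs about 2 N to slide and stays where it is left; with the lever locked it holds to above 30 N.
- stop_face (a point): Centre of the pressing face of the stop (8 mm thick orange plate across the lane, 3 to 63 mm above the board, 118 mm wide), looking along the rack's +y.
- stop_back (a point): Centre line of the stop's back push plate, on its outer face, which looks along the rack's -y, 43 mm above the board. The plate is 56 mm wide along x, 8 mm thick, 3 to 63 mm above the board; it is 100 mm behind the pressing face, above the rail (rail top 20 mm above the board). To slide the stop, push here along the rack's +y.
- lever (a joint): Angle of the red cam lever, rad: 0 fully released (it leans 35 degrees from upright towards the rack's -x), 0.61 upright, 1.22 fully locked (leans 35 degrees towards the rack's +x). It stays where it is left. The cam grips the rail from about 0.45 upwards; turning it takes about 0.15 N m when free and up to 0.4 N m where the cam grips. It starts locked.
- lever_pivot (a point): Pivot of the lever, 43 mm above the board, mid-way (50 mm) between the stop's pressing face and its back face, above the rail; the lever turns about the rack's y axis.
- lever_tip (a point): Free end of the lever on its centre line, 85 mm from the pivot. The outer 42 mm are a red grip 24 mm wide (along rack y) and 15 mm thick; below it a steel bar 16 mm wide and 10 mm thick. Free space beside it along rack y: 30 mm to the stop's plates, whose tops are 20 mm above the pivot; dark bearing cheeks stand close on both sides of the pivot, to 13 mm above it.
- carton_yellow: Yellow snack carton, loose, 80 to 170 g, 80 mm (its x) by 32 mm (its y, along the row) by 125 mm tall (its z); origin: centre of its base. Stands upright against the end panel.
- carton_green: Green snack carton, loose, 80 to 170 g, 80 mm (its x) by 32 mm (its y, along the row) by 125 mm tall (its z); origin: centre of its base. Stands upright beside the yellow one.
- carton_red: Red snack carton, loose, 80 to 170 g, 80 mm (its x) by 32 mm (its y, along the row) by 125 mm tall (its z); origin: centre of its base. Leans about 22 degrees with its top against the green one, its foot out towards the stop; pushed in at the foot, it rights itself.
- carton_blue: Blue snack carton, loose, 80 to 170 g, 80 mm (its x) by 32 mm (its y, along the row) by 125 mm tall (its z); origin: centre of its base. Leans on the red one likewise; the last of the row, nearest the stop.
- sweet_jar: Closed jar, 72 mm across, 110 mm high; origin at its base. Bystander.
- drink_can: Drink can, 66 mm across, 115 mm high; origin at its base. Bystander.
- tape_gun: Yellow tape roll on a black foot, 75 by 50 mm, 74 mm high; origin at its base. Bystander.
- coin_dish: Blue coin dish, 90 mm across, 20 mm high; origin at its base. Bystander.
There are look-alikes about, which are no part of the job. Of the things like the carton_green, leave any that is brown; of the rest the smaller one is meant.

How it is judged:
On the way, in this order (a step that is already met when the one before it is completed fails the run):
1. the lever is flipped over to the released side (value of joint lever below 0.25 rad), for 0.1 s.
2. with the lever released, the stop is slid up so that the row is closed and all four cartons stand upright (value of joint stop between 0.221 and 0.233 m and angle between each of carton_yellow, carton_green, carton_red, carton_blue's own z axis and vertical below 0.06 rad and value of joint lever below 0.35 rad), for 0.2 s.
At the end, for the whole second after the job is handed in: The lever is locked (within 0.17 rad of its locked end); the stop is closed up on the row (at most 6 mm of slack in all); all four cartons stand on the board in the lane, within 0.06 rad of upright and at rest (value of joint lever above 1.05 rad and value of joint stop between 0.221 and 0.233 m and angle between each of carton_yellow, carton_green, carton_red, carton_blue's own z axis and vertical below 0.06 rad and x of carton_yellow in the frame of rack between -0.015 and 0.03 m and z of carton_yellow in the frame of rack between 0.01 and 0.02 m and linear speed of each of carton_yellow, carton_green, carton_red, carton_blue below 0.01 m/s and angular speed of each of carton_yellow, carton_green, carton_red, carton_blue below 0.1 rad/s and x of carton_green in the frame of rack between -0.015 and 0.03 m and z of carton_green in the frame of rack between 0.01 and 0.02 m and x of carton_red in the frame of rack between -0.015 and 0.03 m and z of carton_red in the frame of rack between 0.01 and 0.02 m and x of carton_blue in the frame of rack between -0.015 and 0.03 m and z of carton_blue in the frame of rack between 0.01 and 0.02 m and velocity of joint stop between -0.01 and 0.01 m/s and velocity of joint lever between -0.1 and 0.1 rad/s); the robot touches nothing.
It fails at once if a bystander (jar, can, tape roll, coin dish) is moved more than 30 mm (distance of any of sweet_jar, drink_can, tape_gun, coin_dish from where it was at the start of the episode above 0.03 m).
It fails at once if a carton is crushed (over 60 N on it) (contact force between any of carton_yellow, carton_green, carton_red, carton_blue and anything else above 60 N).
It also fails if it takes over 72 s, if anything falls off the work surface, if the arm or the gripper's body presses on something with over 40 N, if the wrist force passes 120 N, or if a joint passes its speed limit or range.

### The arm

A 6-joint arm with a two-finger parallel gripper is mounted at the origin on the work surface. World frame = base frame: x ahead of the robot, y to its left, z up, the work surface at z = 0. Lengths are in m, angles in rad, forces in N, time in s.
With the tool pointing down it reaches from about 0.35 to 0.775 m from the base axis. Payload 7.3 kg.
Tool frame: the origin (TCP) lies between the finger pads; the fingertips stand 17 mm ahead of it and the grasp point (between the pads) lies 2 mm behind it; z points along the fingers, y is the direction in which the jaws open and shut (so a half turn about z gives the same grasp; the last joint's range is limited). The gripper opens to 92 mm and grips with 3 to 60 N. Pads are 19 mm wide; open, the fingers measure 130 mm over their backs; the gripper's body (75 mm by 190 mm) begins 47 mm behind the grasp point.
Start: joints at [1.017, 0.342, 1.524, -0, 1.275, -0.146], TCP at [0.208, 0.482, 0.244] pointing down, gripper open.
Joint ranges: [-2.53, 2.53], [-0.77, 2.02], [0.04, 2.7], [-1, 4.14], [0.28, 2.66], [-3.11, 3.11]. Speed limits (rad/s): [2.57, 2.57, 3.14, 3.14, 3.14, 3.14].

### API

Orientations are given as [roll, pitch, yaw] about the fixed x, y, z axes, in that order (R = Rz(yaw) Ry(pitch) Rx(roll)).
In Python, from cell import sensors, vision, hand_in gives the robot as it stands.
- The arm moves only by the tool step_arm, never from a script. Its argument "series" is a list of rows, each a list of 5 numbers: the opening, from 0 (shut) to 1 (fully open), then the shift along the world's x, y, z each as a share of 25 mm, from -1 to 1, then the turn about the world's z as a share of 0.08 rad, from -1 to 1. A call has 1 to 12 rows; each row shifts and turns the commanded pose from where the row before left it; what a row does not reach is not made up. A row lasts 1/10 s, in which the tool goes at most 50 mm and 8.59 degrees, less where a joint would pass 70% of its speed; a pose out of reach is approached as far as the arm can. A call with a number of a shift or a turn outside -1 to 1 is refused whole. A call with a gripper value outside its range is refused whole. The fingers move at their own pace and stop on an object; "squeeze" is the grip in N (left out, the last holds). Time passes only in rows, so rows that do not move let the fingers close. It gives the time, the measured TCP pose, the force and the opening at its end, in the units of the state.
- sensors.observe(): the state, without advancing time (a new reading comes with each control period).
- vision.read_camera(name): name is "scene" or "top"; returns a dict with "pixels" (384x512x3 uint8, blue, green, red), "range_z" (384x512 float32, m along the optical axis (not along the pixel's ray), 0 where there is no reading), "camera_matrix" (3x3 intrinsics, pixels), "pose" (4x4, takes a point from camera to world coordinates). Camera axes: x right, y down, z forward; pixel columns grow to the right and rows downward; lengths in m; the calibration is good to about 2 mm. A picture is of the moment at which its call begins.
- hand_in(): hands the job in, once; it reports no verdict.
The state is a dict: "time": time; "qpos": joint angles; "qvel": joint speeds; "joint_efforts": joint torques, N m; "tool_pos": TCP position; "tool_rot": TCP orientation; "contact_force": force on the tool from outside, world axes, zero at the start; "torque": the same for the moment, N m; "opening": finger opening in m.
Only numpy, scipy, OpenCV 4.12 (cv2) and the standard library are available. Lean on these libraries where they do the work, as an engineer would, in place of code of your own. Each camera call takes 0.05 s, during which the arm holds its last target.

## Working session

There is one attempt and no reset: what is moved stays moved. The work goes in short steps, Python scripts to look and compute and a tool call to move; the robot and the scene stay as the last step left them, time stands still between calls to the robot, and variables do not carry over. Pictures are saved under pics/ and viewed, and the job is handed in when it is done.

Besides the shell and the picture viewer there is one more tool, called as name(argument=value, ...), one argument or row to a line, values as JSON. step_arm: Moves the arm, as the interface text tells. Its arguments: {"type":"object","properties":{"series":{"type":"array","items":{"type":"array","items":{"type":"number","minimum":-1,"maximum":1}}},"squeeze":{"type":"number"}},"required":["series"]}

```bash
ls; mkdir -p pics; python3 - <<'E'
from cell import sensors, vision
import cv2,numpy as np
print(sensors.observe())
for n in ["scene","top"]:
    c=vision.read_camera(n); cv2.imwrite(f"pics/{n}0.png",c["pixels"]); np.savez(f"{n}0.npz",**c)
    print(n,c["camera_matrix"],c["pose"])
E
```

```text
pics
{'time': 0.0, 'qpos': array([ 1.01700917e+00,  3.42697014e-01,  1.52500714e+00, -9.46794193e-06,
        1.27536623e+00, -1.45946107e-01]), 'qvel': array([ 0.00072031, -0.00076169,  0.00012497,  0.00041792,  0.00106194,
        0.00250867]), 'joint_efforts': array([-6.71018061e-04, -4.31241095e+01, -2.44222122e+01,  7.16894190e-02,
        5.60329249e-02, -1.20564837e-04]), 'tool_pos': array([0.20799022, 0.4816414 , 0.24306172]), 'tool_rot': array([-3.14012932e+00, -2.05946285e-04,  2.73375422e+00]), 'contact_force': array([-0.26446551, -0.06839646,  0.18548393]), 'torque': array([-0.0140789 ,  0.05297815,  0.00411917]), 'opening': 0.0917251740887205}
scene [[381.97873805   0.         255.5714726 ]
 [  0.         381.97873805 189.91547418]
 [  0.           0.           1.        ]] [[ 0.27744563  0.81070995 -0.51553205  1.14940508]
 [ 0.96073178 -0.23651082  0.14511058 -0.19319024]
 [-0.00428632 -0.53554832 -0.84449371  1.11903281]
 [ 0.          0.          0.          1.        ]]
top [[363.2096306    0.         254.30390475]
 [  0.         363.2096306  183.93639773]
 [  0.           0.           1.        ]] [[-0.01168526 -0.99447642  0.10430778  0.38615076]
 [-0.99989174  0.01068812 -0.01011343 -0.00203368]
 [ 0.00894271 -0.10441467 -0.99449364  1.38194497]
 [ 0.          0.          0.          1.        ]]
```

View pics/scene0.png

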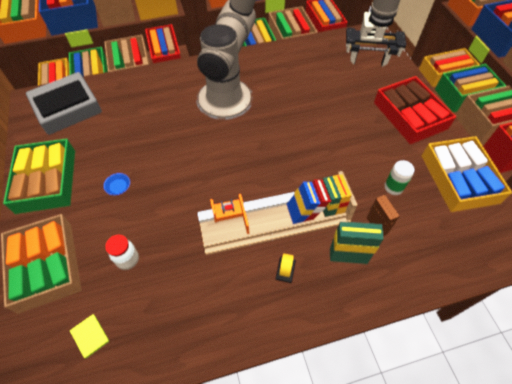

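View pics/top0.png

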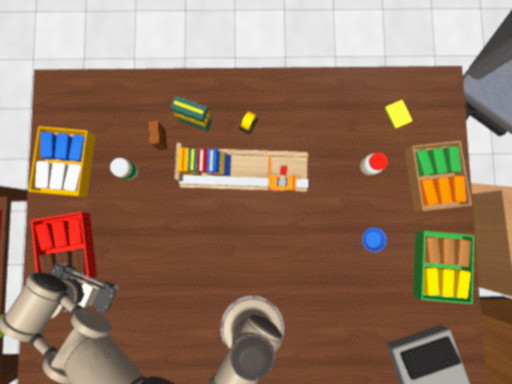

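```bash
python3 - <<'E'
import cv2,numpy as np
t=np.load("top0.npz")["pixels"]; s=np.load("scene0.npz")["pixels"]
a=cv2.resize(t[85:205,140:330],None,fx=4,fy=4,interpolation=cv2.INTER_CUBIC)
b=cv2.resize(s[160:285,190:400],None,fx=3.7,fy=3.7,interpolation=cv2.INTER_CUBIC)
cv2.imwrite("pics/ctop.png",a);cv2.imwrite("pics/cscene.png",b)
E
```

```text
(no output)
```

View pics/ctop.png

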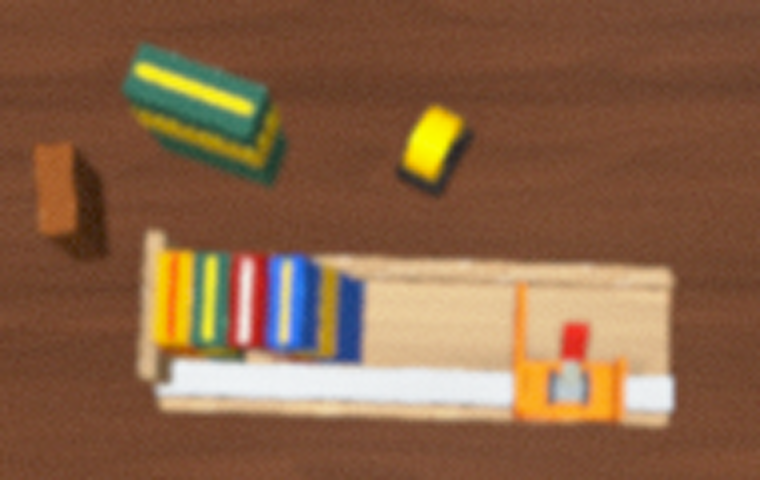

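View pics/cscene.png

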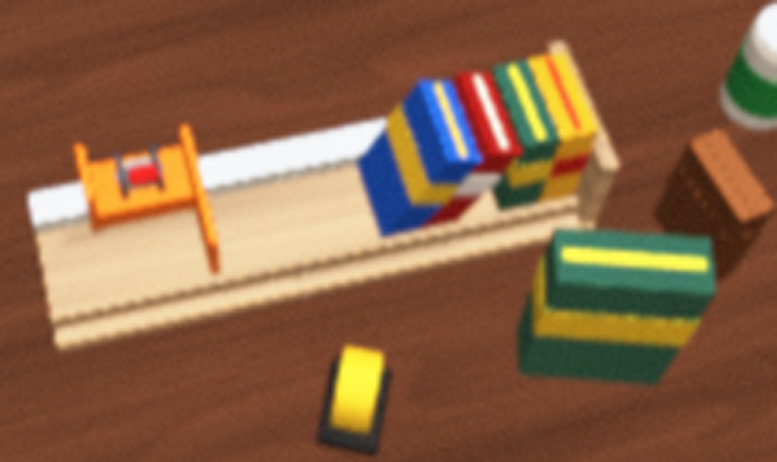

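The green look-alikes in the top view are the large green/yellow carton at (190,110), the brown carton at (155,132), and the small green one in the row at (193,160). The small one in the row is meant: it isn't brown and is smaller, and the crop confirms it. The lever leans away from the robot, so it is locked. Next I'll measure the rack.

```bash
cat > h.py <<'E'
import cv2,numpy as np
def cloud(c):
    K=c["camera_matrix"];P=c["pose"];z=c["range_z"]
    v,u=np.mgrid[0:z.shape[0],0:z.shape[1]]
    p=np.stack([(u-K[0,2])/K[0,0]*z,(v-K[1,2])/K[1,1]*z,z],-1)
    w=p@P[:3,:3].T+P[:3,3]; w[z<=0]=np.nan; return w
def ray(c,u,v,h):
    K=c["camera_matrix"];P=c["pose"]
    d=P[:3,:3]@np.array([(u-K[0,2])/K[0,0],(v-K[1,2])/K[1,1],1.]);o=P[:3,3]
    return o+d*(h-o[2])/d[2]
def hsv(c): return cv2.cvtColor(c["pixels"],cv2.COLOR_BGR2HSV)
E
python3 - <<'E'
from h import *
for n in ["top","scene"]:
    c=dict(np.load(n+"0.npz")); w=cloud(c);H=hsv(c)
    roi=(w[...,0]>0.38)&(w[...,0]<0.62)&(w[...,1]>-0.25)&(w[...,1]<0.36)
    white=roi&(H[...,1]<40)&(H[...,2]>170)&(w[...,2]<.06)
    m=np.uint8(white)*255
    k,l,st,_=cv2.connectedComponentsWithStats(m)
    print(n,st)
    # rail centre line by PCA of points cast on z=.035
    v,u=np.nonzero(white)
    pts=np.array([ray(c,a,b,.035)[:2] for a,b in zip(u,v)],np.float32)
    print("rail z med",np.nanmedian(w[white][:,2]),cv2.fitLine(pts,cv2.DIST_HUBER,0,.001,.001).ravel(),pts.min(0),pts.max(0),cv2.minAreaRect(pts))
    wood=roi&(w[...,2]>.005)&(w[...,2]<.06)
    p=w[wood][:,:2].astype(np.float32); print("rack rect",cv2.minAreaRect(p), len(p))
    og=roi&(H[...,0]>8)&(H[...,0]<20)&(H[...,1]>200)&(H[...,2]>150)&(w[...,1]<0.05)
    q=w[og]; print("orange",len(q),np.nanmin(q,0),np.nanmax(q,0),np.percentile(q,[3,97],axis=0))
    rd=roi&((H[...,0]<5)|(H[...,0]>174))&(H[...,1]>150)&(H[...,2]>120)&(w[...,1]<0.05)
    q=w[rd]; print("red",len(q),np.median(q,0),q.min(0),q.max(0))
E
```

```text
top [[     0      0    512    384 195736]
 [   179    175     89     12    769]
 [   297    179     11      9     98]
 [   281    183      4      2      4]
 [   279    184      1      1      1]]
rail z med 0.03447958737001955 [0.04403593 0.99902993 0.5403704  0.06288832] [ 0.5138218  -0.21298592] [0.56381744 0.26462024] ((0.5392398834228516, 0.025637805461883545), (0.47738510370254517, 0.03411588817834854), 87.52483367919922)
rack rect ((0.5008751153945923, 0.05542001128196716), (0.6087037920951843, 0.2391042858362198), 89.8655776977539) 2918
orange 189 [ 0.5052597  -0.16242694  0.02426154] [ 0.56238975 -0.06854603  0.08252733] [[ 0.50757934 -0.15955145  0.03387851]
 [ 0.55532036 -0.06958913  0.07955118]]
red 46 [ 0.56673968 -0.11654834  0.12051767] [ 0.55404582 -0.12677137  0.10138796] [ 0.57927571 -0.10813796  0.13679545]
scene [[     0      0    512    384 196003]
 [   244    192     50     20    459]
 [   286    205      1      1      1]
 [   198    209     15     13    144]
 [   291    220      1      1      1]]
rail z med 0.03553894040691419 [ 0.03209774  0.9994847   0.54071087 -0.03059575] [ 0.5150118 -0.2134247] [0.6288815  0.11105994] ((0.5723943710327148, -0.052977144718170166), (0.3239596486091614, 0.1016983911395073), 87.40506744384766)
rack rect ((0.5001566410064697, 0.05335232615470886), (0.2398344725370407, 0.6042470335960388), 0.04043733701109886) 2989
orange 321 [ 0.46685693 -0.16474981 -0.00215539] [ 0.61722808 -0.05537455  0.08242581] [[ 0.5079295  -0.16248393  0.02463566]
 [ 0.59713798 -0.06953868  0.08090124]]
red 34 [ 0.58015241 -0.11780349  0.12943418] [ 0.54669348 -0.12825311  0.05711768] [ 0.58679852 -0.10662878  0.1351605 ]
```

step_arm(
  series=[
    [1,0.6,-1,0,-0.63],
    [1,0.6,-1,0,-0.63],
    [1,0.6,-1,0,-0.63],
    [1,0.6,-1,0,-0.63],
    [1,0.6,-1,0,-0.63],
    [1,0.6,-1,0,-0.63],
    [1,0.6,-1,0,-0.63],
    [1,0.6,-1,0,-0.63],
    [1,0.6,-1,0,-0.63],
    [1,0.6,-1,0,-0.63],
    [1,0.6,-1,0,-0.63],
    [1,0.6,-1,0,-0.63],
  ],
)

```text
time: 1.3
tool_pos: [0.3885, 0.1808, 0.2435]
tool_rot: [-3.141, -0.0, 2.127]
contact_force: [0.8, 0.4, -0.3]
opening: 0.0918
```

step_arm(
  series=[
    [1,0.6,-1,0,-0.63],
    [1,0.6,-1,0,-0.63],
    [1,0.6,-1,0,-0.63],
    [1,0.6,-1,0,-0.63],
    [1,0.6,-1,0,-0.63],
    [1,0.6,-1,0,-0.63],
    [1,0.6,-1,0,-0.63],
    [1,0.6,-1,0,-0.63],
    [1,0.6,-1,0,-0.63],
    [1,0.6,-1,0,-0.63],
    [1,0.6,-1,0,-0.63],
    [1,0.6,-1,0,-0.63],
    [1,0,0,0,0],
  ],
)

```text
$.series: bad value
```

step_arm(
  series=[
    [1,0.6,-1,0,-0.63],
    [1,0.6,-1,0,-0.63],
    [1,0.6,-1,0,-0.63],
    [1,0.6,-1,0,-0.63],
    [1,0.6,-1,0,-0.63],
    [1,0.6,-1,0,-0.63],
    [1,0.6,-1,0,-0.63],
    [1,0.6,-1,0,-0.63],
    [1,0.6,-1,0,-0.63],
    [1,0.6,-1,0,-0.63],
    [1,0.6,-1,0,-0.63],
    [1,0.6,-1,0,-0.63],
  ],
)

```text
time: 2.5
tool_pos: [0.5685, -0.1191, 0.2432]
tool_rot: [-3.141, -0.0, 1.522]
contact_force: [1.2, -0.4, 0.1]
opening: 0.0919
```

step_arm(
  series=[
    [1,0,0,-0.8,0],
    [1,0,0,-0.8,0],
    [1,0,0,0,0],
  ],
)

```text
time: 2.8
tool_pos: [0.5665, -0.1177, 0.2005]
tool_rot: [-3.135, -0.002, 1.524]
contact_force: [-0.1, 0.5, 0.6]
opening: 0.0919
```

```bash
python3 - <<'E'
from cell import sensors, vision
import cv2,numpy as np
ims=[]
for n,r in [("scene",(140,285,190,400)),("top",(100,245,140,350))]:
    c=vision.read_camera(n); ims.append(cv2.resize(c["pixels"][r[0]:r[1],r[2]:r[3]],None,fx=2,fy=2,interpolation=cv2.INTER_CUBIC))
cv2.imwrite("pics/a1.png",np.vstack(ims))
E
```

```text
(no output)
```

View pics/a1.png

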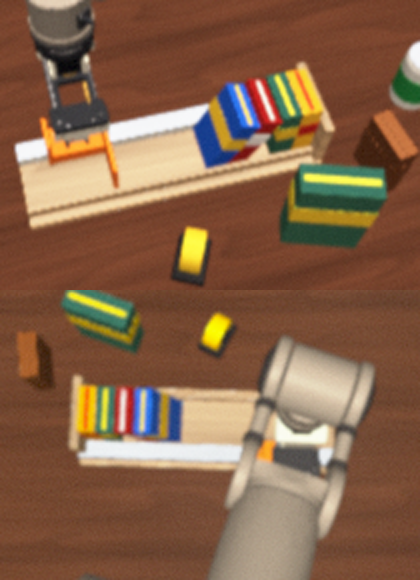

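The tool is over the lever with its jaws along the rack's x. I'll lower it to straddle the lever.

step_arm(
  series=[
    [1,0,0,-0.9,0],
    [1,0,0,-0.9,0],
    [1,0,0,-0.9,0],
    [1,0,0,-0.85,0],
    [1,0,0,0,0],
  ],
)

```text
time: 3.4
tool_pos: [0.5672, -0.1175, 0.1136]
tool_rot: [-3.138, -0.001, 1.525]
contact_force: [-0.3, 0.2, -0.7]
opening: 0.0921
```

step_arm(
  series=[
    [1,-0.6,0,0,0],
    [1,-0.6,0,0,0],
    [1,-0.4,0,0,0],
    [1,-0.4,0,0,0],
    [1,0,0,0,0],
  ],
)

```text
time: 3.9
tool_pos: [0.5261, -0.1193, 0.1218]
tool_rot: [3.119, 0.004, 1.524]
contact_force: [13.9, 2.8, 10.2]
opening: 0.092
```

step_arm(
  series=[
    [1,-0.4,0,0,0],
    [1,-0.4,0,0,0],
    [1,-0.4,0,0,0],
    [1,0,0,0,0],
  ],
)

```text
time: 4.3
tool_pos: [0.4897, -0.1186, 0.118]
tool_rot: [3.136, 0.002, 1.524]
contact_force: [2.0, -1.3, 0.5]
opening: 0.092
```

```bash
cat > snap.py <<'E'
import sys,cv2,numpy as np
from cell import vision,sensors
ims=[]
for n,r in [("scene",(140,285,190,400)),("top",(100,245,140,350))]:
    c=vision.read_camera(n); np.savez(n+"_l.npz",**c); ims.append(cv2.resize(c["pixels"][r[0]:r[1],r[2]:r[3]],None,fx=2,fy=2,interpolation=cv2.INTER_CUBIC))
cv2.imwrite(sys.argv[1],np.hstack(ims) if 0 else np.vstack(ims))
s=sensors.observe();print(s["time"],s["tool_pos"],s["contact_force"])
E
python3 snap.py pics/a2.png
```

```text
4.4 [ 0.48965739 -0.11847049  0.1169058 ] [ 1.40409549 -0.1508974   0.89049399]
```

View pics/a2.png

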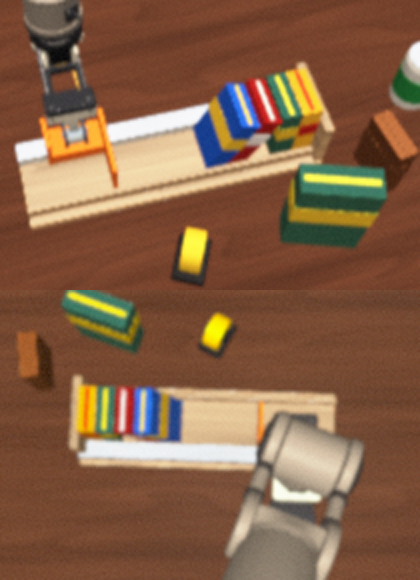

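step_arm(
  series=[
    [1,-0.4,0,-0.1,0],
    [1,-0.4,0,-0.1,0],
    [1,0,0,0,0],
  ],
)

```text
time: 4.7
tool_pos: [0.4687, -0.1182, 0.1103]
tool_rot: [3.138, 0.0, 1.524]
contact_force: [6.3, -0.7, 1.8]
opening: 0.0915
```

step_arm(
  series=[
    [1,-0.2,0,0,0],
    [1,0,0,0,0],
  ],
)

```text
time: 4.9
tool_pos: [0.4678, -0.119, 0.1105]
tool_rot: [3.13, 0.002, 1.523]
contact_force: [21.4, 0.3, -11.6]
opening: 0.0915
```

The lever is at its released end stop: the force rose to 21 N with no further travel. I'll back off, lift and look.

step_arm(
  series=[
    [1,0.6,0,0,0],
    [1,0.2,0,0,0],
    [1,0,0,1,0],
    [1,0,0,1,0],
    [1,0,-1,1,0],
    [1,0,-1,0.5,0],
    [1,0,-1,0,0],
    [1,0,-1,0,0],
    [1,0,-1,0,0],
    [1,0,0,0,0],
  ],
)

```text
time: 5.9
tool_pos: [0.4819, -0.2452, 0.1966]
tool_rot: [-3.139, -0.0, 1.522]
contact_force: [0.7, -0.2, 0.9]
opening: 0.0918
```

```bash
python3 snap.py pics/a3.png; python3 - <<'E'
from h import *
for n in ["top","scene"]:
    c=dict(np.load(n+"_l.npz")); w=cloud(c);H=hsv(c)
    roi=(w[...,0]>0.38)&(w[...,0]<0.65)&(w[...,1]>-0.25)&(w[...,1]<0.05)
    og=roi&(H[...,0]>8)&(H[...,0]<20)&(H[...,1]>200)&(H[...,2]>150)
    q=w[og]; print("orange",len(q),np.percentile(q,[3,97],axis=0))
    rd=roi&((H[...,0]<5)|(H[...,0]>174))&(H[...,1]>150)&(H[...,2]>120)
    q=w[rd]; print("red",len(q),np.median(q,0),q.min(0),q.max(0))
E
```

```text
6.0 [ 0.48207656 -0.24266881  0.19666968] [ 0.37343239 -0.30883681 -0.34752768]
orange 181 [[ 0.50697265 -0.16074499  0.0346506 ]
 [ 0.55504428 -0.07215124  0.08123448]]
red 42 [ 0.49148222 -0.11449951  0.12440178] [ 0.48183121 -0.12530235 -0.00480929] [ 0.50792609 -0.10443789  0.13500024]
orange 314 [[ 0.51072    -0.16325934  0.02707603]
 [ 0.62586906 -0.07104826  0.08067974]]
red 106 [ 0.50109314 -0.11613025  0.11825708] [ 4.18715262e-01 -1.27323279e-01 -4.18688645e-04] [ 0.51554548 -0.09140663  0.13292574]
```

View pics/a3.png

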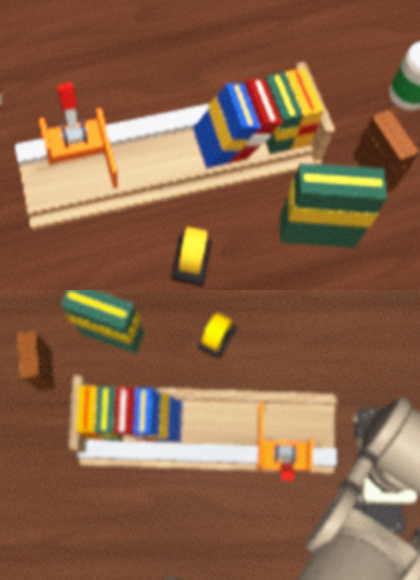

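The lever is released: the red grip now leans to −x at top crop (288,475). I'll close the gripper and go behind the back plate.

step_arm(
  series=[
    [0,0.95,0.2,0,0],
    [0,0.95,0.4,-0.8,0],
    [0,0,0.6,-0.9,0],
    [0,0,0.3,-0.9,0],
    [0,0,0,-0.9,0],
    [0,0,0,-0.9,0.05],
    [0,0,0,-0.9,0],
    [0,0,0,0,0],
    [0,0,0,0,0],
    [0,0,0,0,0],
  ],
  squeeze=20,
)

```text
time: 7.0
tool_pos: [0.5313, -0.2054, 0.0663]
tool_rot: [3.14, 0.001, 1.529]
contact_force: [-0.3, -0.1, -0.0]
opening: 0.0161
```

```bash
python3 snap.py pics/a4.png
```

```text
7.1 [ 0.5313159  -0.20562972  0.06632636] [-0.40575618  0.69444699  0.08056599]
```

View pics/a4.png

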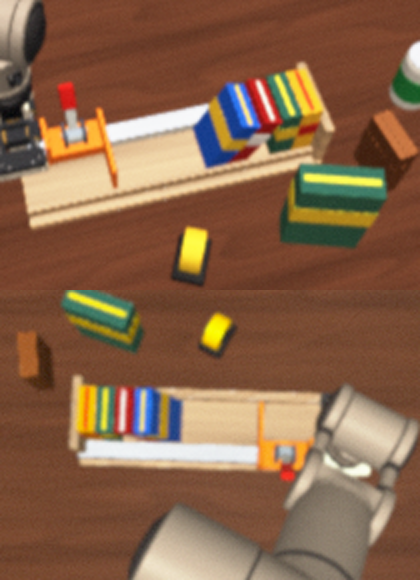

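step_arm(
  series=[
    [0,0,0,0,0],
    [0,0,0.3,0,0],
    [0,0,0.3,0,0],
    [0,0,0.3,0,0],
    [0,0,0.3,0,0],
    [0,0.02,0.3,0,0],
    [0,0.02,0.3,0,0],
  ],
)

```text
time: 7.8
tool_pos: [0.5315, -0.16, 0.065]
tool_rot: [-3.141, 0.0, 1.528]
contact_force: [-1.7, -1.7, 0.9]
opening: 0.0003
```

step_arm(
  series=[
    [0,0.02,0.3,0,0],
    [0,0.02,0.3,0,0],
    [0,0.02,0.3,0,0],
    [0,0.02,0.3,0,0],
    [0,0.02,0.3,0,0],
    [0,0.02,0.3,0,0],
    [0,0.02,0.3,0,0],
    [0,0.02,0.3,0,0],
    [0,0.02,0.3,0,0],
    [0,0.02,0.3,0,0],
    [0,0.02,0.3,0,0],
  ],
)

```text
time: 8.9
tool_pos: [0.5372, -0.0774, 0.065]
tool_rot: [-3.142, -0.0, 1.528]
contact_force: [-2.6, -2.3, -0.7]
opening: 0.0002
```

```bash
python3 snap.py pics/a5.png
```

```text
9.0 [ 0.53756788 -0.07676375  0.0650959 ] [-0.02857912  0.90699446  0.0066822 ]
```

View pics/a5.png

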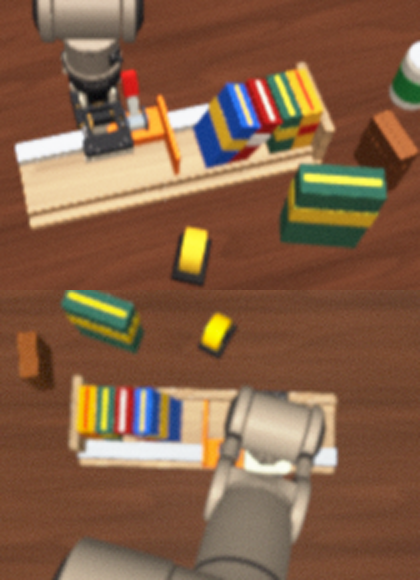

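step_arm(
  series=[
    [0,0.01,0.2,0,0],
    [0,0.01,0.2,0,0],
    [0,0.01,0.2,0,0],
    [0,0.01,0.2,0,0],
    [0,0.01,0.2,0,0],
    [0,0.01,0.2,0,0],
    [0,0.01,0.2,0,0],
    [0,0.01,0.2,0,0],
    [0,0.01,0.2,0,0],
    [0,0.01,0.2,0,0],
    [0,0,0,0,0],
  ],
)

```text
time: 10.1
tool_pos: [0.5396, -0.0273, 0.065]
tool_rot: [-3.141, -0.0, 1.529]
contact_force: [-0.4, 0.1, 0.4]
opening: 0.0005
```

step_arm(
  series=[
    [0,0.01,0.12,0,0],
    [0,0.01,0.12,0,0],
    [0,0.01,0.12,0,0],
    [0,0.01,0.12,0,0],
    [0,0,0,0,0],
  ],
)

```text
time: 10.6
tool_pos: [0.5403, -0.0154, 0.0648]
tool_rot: [-3.141, -0.001, 1.528]
contact_force: [-0.8, -1.3, -0.6]
opening: 0.0008
```

```bash
python3 snap.py pics/a6.png
```

```text
10.7 [ 0.54056612 -0.01542418  0.06473796] [ 0.88232067  0.20069953 -0.12532864]
```

View pics/a6.png

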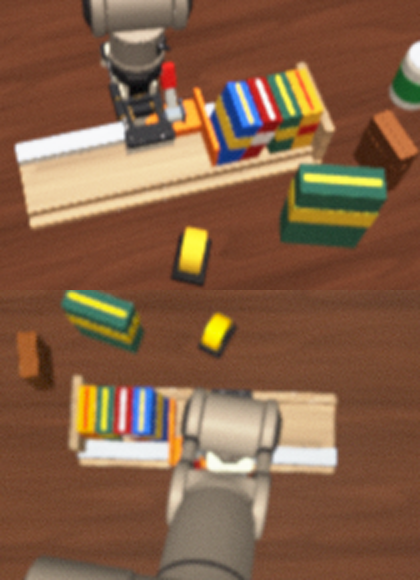

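The blue foot is being pushed and the row is righting. I'll measure the panel's inner face to set the closing distance.

```bash
python3 - <<'E'
from h import *
ya=np.array([.0436,.999]); xa=np.array([.999,-.0436]); rc=np.array([.5392,.0256])+.048*xa
for n in ["top","scene"]:
    c=dict(np.load(n+"0.npz")); w=cloud(c);H=hsv(c)
    rel=w[...,:2]-rc; ry=rel@ya; rx=rel@xa
    m=(rx>-.1)&(rx<.09)&(ry>.19)&(ry<.27)&(w[...,2]>.1)&(w[...,2]<.125)&(H[...,1]<150)
    print(n,m.sum(),np.percentile(ry[m],[1,5,25,50,75,95,99]),np.percentile(rx[m],[2,98]))
    m=(rx>-.1)&(rx<.09)&(ry>.19)&(ry<.27)&(w[...,2]>.132)
    print(" carton tops",np.percentile(ry[m],[1,50,99]))
    c=dict(np.load(n+"_l.npz")); w=cloud(c);H=hsv(c);rel=w[...,:2]-rc; ry=rel@ya; rx=rel@xa
    og=(rx>.0)&(rx<.06)&(ry>-.1)&(ry<.15)&(H[...,0]>8)&(H[...,0]<20)&(H[...,1]>200)&(H[...,2]>130)&(w[...,2]>.06)&(w[...,2]<.085)
    if og.sum(): print(" front plate ry",og.sum(),np.percentile(ry[og],[3,50,97]))
    print(" top carton y", end=" ")
    m=(rx>-.03)&(rx<.05)&(ry>.0)&(ry<.27)&(w[...,2]>.132); print(np.percentile(ry[m],[1,50,99]))
E
```

```text
top 126 [0.22369017 0.22493788 0.23020111 0.23335382 0.23635318 0.23876075
 0.23989709] [-0.05418515  0.0728498 ]
 carton tops [0.19066486 0.20722494 0.22438559]
 front plate ry 10 [0.06316552 0.06385543 0.06464374]
 top carton y [0.00269858 0.15432783 0.22346076]
scene 105 [0.22461441 0.22542145 0.22815597 0.23405312 0.23786642 0.24061433
 0.24090653] [-0.05334115  0.0754324 ]
 carton tops [0.19059642 0.20790266 0.22598738]
 front plate ry 31 [0.06194638 0.06300178 0.07143789]
 top carton y [0.00113044 0.14504293 0.22410795]
```

step_arm(
  series=[
    [0,0.01,0.12,0,0],
    [0,0,0.12,0,0],
    [0,0.01,0.12,0,0],
    [0,0,0.12,0,0],
    [0,0.01,0.12,0,0],
    [0,0,0,0,0],
  ],
)

```text
time: 11.3
tool_pos: [0.5414, -0.0003, 0.0649]
tool_rot: [-3.141, -0.001, 1.529]
contact_force: [-0.7, -0.6, -0.5]
opening: 0.001
```

step_arm(
  series=[
    [0,0.01,0.1,0,0],
    [0,0,0.1,0,0],
    [0,0.01,0.1,0,0],
    [0,0,0,0,0],
  ],
)

```text
time: 11.7
tool_pos: [0.5419, 0.007, 0.065]
tool_rot: [3.142, -0.0, 1.528]
contact_force: [-0.6, -1.1, -0.7]
opening: 0.0005
```

```bash
python3 snap.py pics/a7.png
```

```text
11.8 [0.54232844 0.00693113 0.06521746] [-0.00200083  0.37109228  0.37555622]
```

View pics/a7.png

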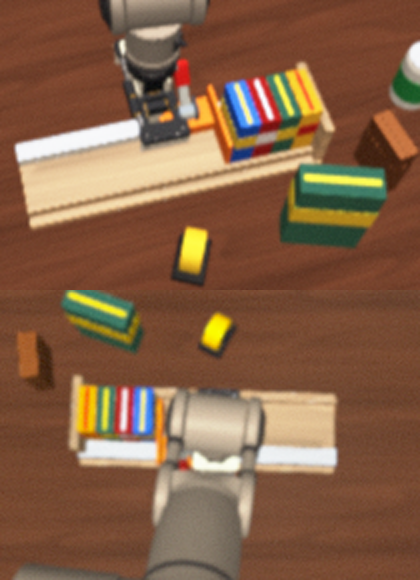

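Nearly upright. I'll close the rest in 1 mm rows.

step_arm(
  series=[
    [0,0,0.04,0,0],
    [0,0,0.04,0,0],
    [0,0,0.04,0,0],
    [0,0,0,0,0],
  ],
)

```text
time: 12.2
tool_pos: [0.5425, 0.0094, 0.0652]
tool_rot: [3.14, 0.0, 1.528]
contact_force: [1.9, -2.7, 0.2]
opening: 0.0007
```

step_arm(
  series=[
    [0,0,0.04,0,0],
    [0,0,0.04,0,0],
    [0,0,0,0,0],
  ],
)

```text
time: 12.5
tool_pos: [0.5425, 0.0115, 0.0652]
tool_rot: [3.14, 0.0, 1.528]
contact_force: [1.4, -3.9, 0.1]
opening: 0.0007
```

step_arm(
  series=[
    [0,0,0.04,0,0],
    [0,0,0,0,0],
  ],
)

```text
time: 12.7
tool_pos: [0.5425, 0.0123, 0.0652]
tool_rot: [3.14, 0.0, 1.528]
contact_force: [2.7, -4.4, 0.5]
opening: 0.0004
```

step_arm(
  series=[
    [0,0,0.04,0,0],
    [0,0,0,0,0],
  ],
)

```text
time: 12.9
tool_pos: [0.5425, 0.0123, 0.0652]
tool_rot: [3.14, 0.002, 1.528]
contact_force: [2.4, -8.9, 0.6]
opening: 0.0004
```

```bash
python3 snap.py pics/a8.png; python3 - <<'E'
from h import *
ya=np.array([.0436,.999]); xa=np.array([.999,-.0436]); rc=np.array([.5392,.0256])+.048*xa
for n in ["top","scene"]:
    c=dict(np.load(n+"_l.npz")); w=cloud(c);H=hsv(c);rel=w[...,:2]-rc; ry=rel@ya; rx=rel@xa
    og=(rx>.0)&(rx<.06)&(ry>-.1)&(ry<.15)&(H[...,0]>8)&(H[...,0]<20)&(H[...,1]>200)&(H[...,2]>130)&(w[...,2]>.06)&(w[...,2]<.085)
    if og.sum(): print(" front plate ry",og.sum(),np.percentile(ry[og],[3,50,97]))
    m=(rx>-.02)&(rx<.04)&(ry>.07)&(ry<.27)&(w[...,2]>.13); print("tops",np.percentile(ry[m],[1,50,99]),np.percentile(w[m][:,2],[2,50,98]))
    A=np.c_[w[m][:,:2],np.ones(m.sum())]; print("slope",np.linalg.lstsq(A,w[m][:,2],rcond=None)[0])
    im=cv2.resize(c["pixels"][160:240,280:370] if n=="scene" else c["pixels"][130:200,160:260],None,fx=6,fy=6,interpolation=cv2.INTER_CUBIC); cv2.imwrite(f"pics/z_{n}.png",im)
E
```

```text
13.0 [0.54249643 0.01230449 0.06525502] [ 2.27665439 -9.00860268  0.45671658]
 front plate ry 25 [0.08877461 0.09261149 0.09629473]
tops [0.0971994  0.1599248  0.22342422] [0.13435749 0.13978488 0.14485625]
slope [0.01100366 0.00074249 0.13288597]
 front plate ry 58 [0.08918475 0.09142087 0.09809216]
tops [0.09779872 0.16003856 0.22410261] [0.1366093  0.14124733 0.14535895]
slope [-0.00578747  0.00826297  0.14318978]
```

View pics/z_scene.png

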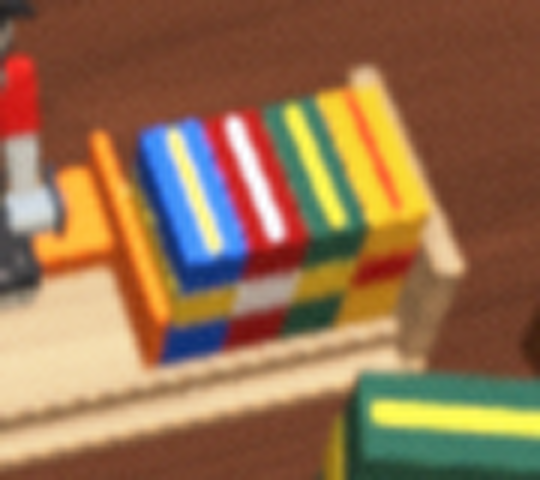

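View pics/z_top.png

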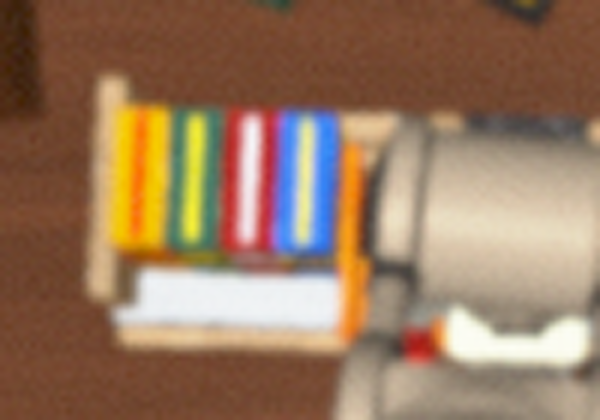

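The row is closed (9 N, no travel) and upright. I'll back off, lift, open, and move over the lever from above.

step_arm(
  series=[
    [0,0,-0.5,0,0],
    [0,0,-0.8,0,0],
    [0,0,0,1,0],
    [0,0,0,1,0],
    [0,0,0,1,0],
    [0,0,0,1,0],
    [0,0,0,1,0],
    [1,0,0,1,0],
    [1,-0.7,0.8,0,0],
    [1,-0.7,0.9,0,0],
    [1,0,0.9,0,0],
    [1,0,0.9,0,0],
  ],
)

```text
time: 14.2
tool_pos: [0.5057, 0.0693, 0.2148]
tool_rot: [-3.14, -0.001, 1.528]
contact_force: [0.7, 0.4, 0.2]
opening: 0.036
```

step_arm(
  series=[
    [1,0,0.2,0,0],
    [1,0,0,0,0],
    [1,0,0,0,0],
    [1,0,0,0,0],
    [1,0,0,0,0],
  ],
)

```text
time: 14.7
tool_pos: [0.507, 0.0727, 0.2149]
tool_rot: [-3.141, 0.0, 1.527]
contact_force: [-0.7, 0.4, 0.2]
opening: 0.0756
```

```bash
python3 snap.py pics/a9.png; python3 - <<'E'
from h import *
for n in ["top","scene"]:
    c=dict(np.load(n+"_l.npz")); w=cloud(c);H=hsv(c)
    rd=(w[...,0]>0.4)&(w[...,0]<.6)&(w[...,1]>0.04)&(w[...,1]<.1)&(w[...,2]<.15)&((H[...,0]<5)|(H[...,0]>174))&(H[...,1]>150)&(H[...,2]>120)
    if rd.sum():q=w[rd]; print("red",len(q),np.median(q,0),q.min(0),q.max(0))
E
```

```text
14.8 [0.50700181 0.07293706 0.21495222] [-0.7344298  -0.3370906  -0.11128961]
red 77 [0.51191031 0.0723906  0.1152016 ] [ 0.43959626  0.06272971 -0.00149205] [0.5229012  0.08949783 0.13294943]
```

View pics/a9.png

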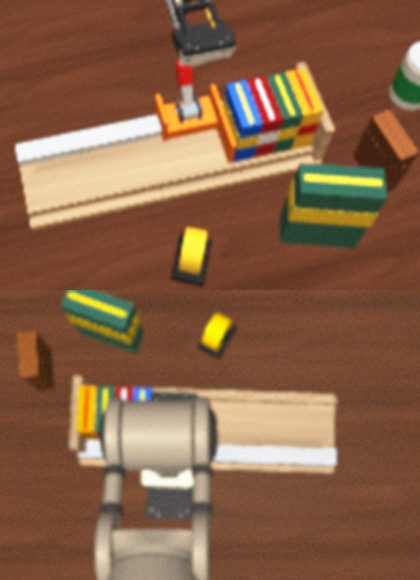

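step_arm(
  series=[
    [1,0,0,0,0],
    [1,0,0,0,0],
    [1,0,0,-0.9,0],
    [1,0,0,-0.9,0],
    [1,0,0,-0.9,0],
    [1,0,0,-0.9,0],
    [1,0,0,-0.5,0],
    [1,0,0,0,0],
  ],
)

```text
time: 15.6
tool_pos: [0.5058, 0.0734, 0.1108]
tool_rot: [-3.138, 0.0, 1.528]
contact_force: [-0.3, 0.8, 0.1]
opening: 0.0922
```

step_arm(
  series=[
    [1,0.4,-0.02,0,0],
    [1,0.4,-0.02,0,0],
    [1,0.3,-0.01,0,0],
    [1,0.3,-0.01,0,0],
    [1,0.3,-0.01,0,0],
    [1,0,0,0,0],
  ],
)

```text
time: 16.2
tool_pos: [0.5508, 0.0716, 0.1127]
tool_rot: [3.14, -0.0, 1.528]
contact_force: [-0.1, -0.6, 0.6]
opening: 0.0916
```

step_arm(
  series=[
    [1,0.3,-0.01,0,0],
    [1,0.3,-0.01,0,0],
    [1,0.3,-0.01,0,0],
    [1,0.3,-0.01,0,0],
    [1,0,0,0,0],
  ],
)

```text
time: 16.7
tool_pos: [0.5804, 0.0707, 0.1124]
tool_rot: [3.141, -0.0, 1.528]
contact_force: [-1.7, -0.2, 0.4]
opening: 0.092
```

step_arm(
  series=[
    [1,0.3,-0.01,0,0],
    [1,0.3,-0.01,0,0],
    [1,0.2,-0.01,-0.1,0],
    [1,0,0,0,0],
  ],
)

```text
time: 17.1
tool_pos: [0.598, 0.07, 0.11]
tool_rot: [-3.138, 0.0, 1.528]
contact_force: [-6.8, -1.0, 4.3]
opening: 0.0915
```

```bash
python3 snap.py pics/b1.png
```

```text
17.2 [0.59839185 0.07000252 0.10999136] [-6.86616894 -0.98489755  6.02124547]
```

View pics/b1.png

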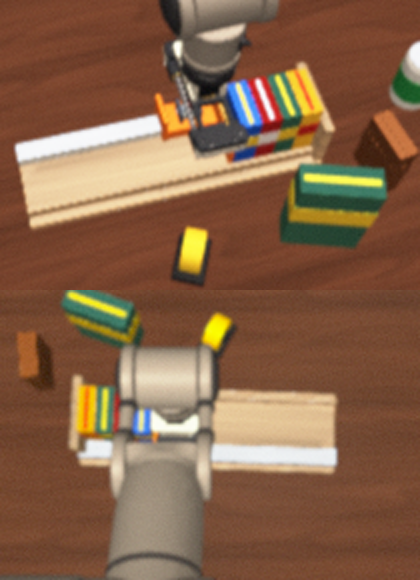

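step_arm(
  series=[
    [1,0.2,-0.01,0,0],
    [1,0.2,-0.01,0,0],
    [1,0,0,0,0],
  ],
)

```text
time: 17.5
tool_pos: [0.605, 0.0697, 0.1077]
tool_rot: [-3.13, 0.0, 1.529]
contact_force: [-12.9, -0.1, -1.0]
opening: 0.0917
```

step_arm(
  series=[
    [1,0.16,0,0,0],
    [1,0,0,0,0],
    [1,0,0,0,0],
  ],
)

```text
time: 17.8
tool_pos: [0.6062, 0.0697, 0.1067]
tool_rot: [-3.123, 0.001, 1.529]
contact_force: [-21.7, -0.3, 1.2]
opening: 0.0922
```

The lever is at its locked end stop (22 N). I'll back off, lift clear and check.

step_arm(
  series=[
    [1,-0.5,0,0,0],
    [1,-0.5,0,0,0],
    [1,0,0,1,0],
    [1,0,0,1,0],
    [1,0,0,1,0],
    [1,0,0,1,0],
    [1,0,-0.5,1,0],
    [1,-0.6,-1,0,0],
    [1,-1,-1,0,0],
    [1,-1,-1,0,0],
    [1,-1,-1,0,0],
    [1,-1,-1,0,0],
  ],
)

```text
time: 19.0
tool_pos: [0.4732, -0.0691, 0.2352]
tool_rot: [3.139, 0.001, 1.528]
contact_force: [0.5, -0.7, 0.4]
opening: 0.0915
```

step_arm(
  series=[
    [1,-0.2,-1,0,0],
    [1,0,-1,0,0],
    [1,0,-1,0,0],
    [1,0,0,0,0],
    [1,0,0,0,0],
  ],
)

```text
time: 19.5
tool_pos: [0.4688, -0.1434, 0.235]
tool_rot: [3.141, 0.0, 1.527]
contact_force: [-0.1, 0.2, -1.0]
opening: 0.0918
```

```bash
python3 snap.py pics/b2.png; python3 - <<'E'
from h import *
ya=np.array([.0436,.999]); xa=np.array([.999,-.0436]); rc=np.array([.5392,.0256])+.048*xa
for n in ["top","scene"]:
  for f in ["0","_l"]:
    c=dict(np.load(n+f+".npz")); w=cloud(c);H=hsv(c);rel=w[...,:2]-rc; ry=rel@ya; rx=rel@xa
    y0=(-.142,.0495)[f=="_l"]
    og=(rx>.0)&(rx<.06)&(ry>-.12)&(ry<.12)&(H[...,0]>8)&(H[...,0]<20)&(H[...,1]>200)&(H[...,2]>130)&(w[...,2]>.06)&(w[...,2]<.085)
    print(n,f,"front plate ry",og.sum(),np.percentile(ry[og],[3,50,97]))
    rd=(rx>-.12)&(rx<.06)&(abs(ry-y0)<.025)&(w[...,2]>.08)&((H[...,0]<5)|(H[...,0]>174))&(H[...,1]>150)&(H[...,2]>120)
    print(" red",rd.sum(),np.median(rx[rd]),np.percentile(rx[rd],[3,97]),np.median(w[rd][:,2]))
  m=(rx>-.05)&(rx<.08)&(ry>.085)&(ry<.222)&(w[...,2]>.13); print("tops",np.percentile(ry[m],[1,50,99]),np.percentile(rx[m],[1,99]),np.percentile(w[m][:,2],[2,50,98]))
E
```

```text
19.6 [ 0.46866634 -0.14240659  0.23496126] [-0.37603864  1.03806303  0.70944183]Traceback (most recent call last):
  File "<stdin>", line 8, in <module>
    return _quantile_unchecked(
        a, q, axis, out, overwrite_input, method, keepdims, weights)
    return _ureduce(a,
                    func=_quantile_ureduce_func,
    ...<5 lines>...
                    overwrite_input=overwrite_input,
                    method=method)
    r = func(a, **kwargs)
    result = _quantile(arr,
                       quantiles=q,
    ...<2 lines>...
                       out=out,
                       weights=wgt)
    slices_having_nans = np.isnan(arr[-1, ...])
                                  ~~~^^^^^^^^^
IndexError: index -1 is out of bounds for axis 0 with size 0
```

View pics/b2.png

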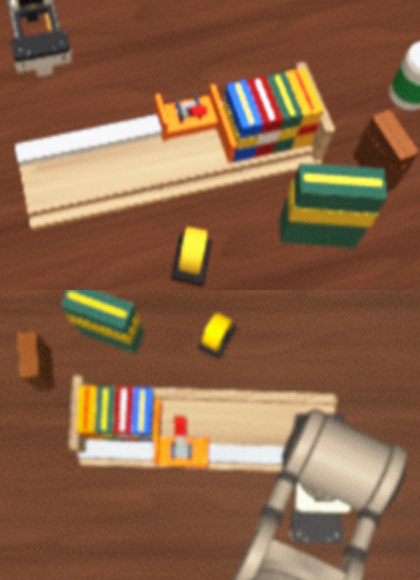

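```bash
python3 - <<'E'
from h import *
ya=np.array([.0436,.999]); xa=np.array([.999,-.0436]); rc=np.array([.5392,.0256])+.048*xa
P=lambda a,q:np.percentile(a,q) if len(a) else None
for n in ["top","scene"]:
  for f in ["0","_l"]:
    c=dict(np.load(n+f+".npz")); w=cloud(c);H=hsv(c);rel=w[...,:2]-rc; ry=rel@ya; rx=rel@xa
    y0=(-.142,.0495)[f=="_l"]
    og=(rx>-.03)&(rx<.06)&(ry>-.12)&(ry<.12)&(H[...,0]>6)&(H[...,0]<22)&(H[...,1]>190)&(H[...,2]>110)&(w[...,2]>.05)&(w[...,2]<.09)
    print(n,f,"front plate ry",og.sum(),P(ry[og],[3,50,97]))
    rd=(rx>-.12)&(rx<.06)&(abs(ry-y0)<.025)&(w[...,2]>.08)&((H[...,0]<5)|(H[...,0]>174))&(H[...,1]>150)&(H[...,2]>120)
    print(" red",rd.sum(),np.median(rx[rd]),P(rx[rd],[3,97]),np.median(w[rd][:,2]), P(w[rd][:,2],97))
  m=(rx>-.05)&(rx<.08)&(ry>.085)&(ry<.222)&(w[...,2]>.13); print("tops",P(ry[m],[1,50,99]),P(rx[m],[1,99]),P(w[m][:,2],[2,50,98]))
c=dict(np.load("scene_l.npz"));cv2.imwrite("pics/zz.png",cv2.resize(c["pixels"][160:240,260:360],None,fx=7,fy=7,interpolation=cv2.INTER_CUBIC))
E
```

```text
top 0 front plate ry 18 [-0.09738696 -0.09565161 -0.01022221]
 red 46 -0.014074154744414966 [-0.02628737 -0.00228785] 0.12051767106656697 0.1352721811463765
top _l front plate ry 56 [0.01654756 0.09210015 0.09639203]
 red 44 -0.012646303450227927 [-0.02515613 -0.00128388] 0.11785341445297137 0.13131138051630042
tops [0.09763747 0.15911277 0.22097463] [-0.02834264  0.0505219 ] [0.13339809 0.13961038 0.14491749]
scene 0 front plate ry 68 [-0.0991515  -0.09658286  0.10504005]
 red 33 -0.0007870896547503805 [-0.00654015  0.00548887] 0.12953979412692185 0.13423459468555834
scene _l front plate ry 153 [5.43244272e-05 9.09658225e-02 1.10102103e-01]
 red 30 0.00044080628765154887 [-0.00878472  0.00647358] 0.12771277425454092 0.13261373789683287
tops [0.09785182 0.15738131 0.22031189] [-0.02755734  0.05267245] [0.13216567 0.14094385 0.14486148]
```

View pics/zz.png

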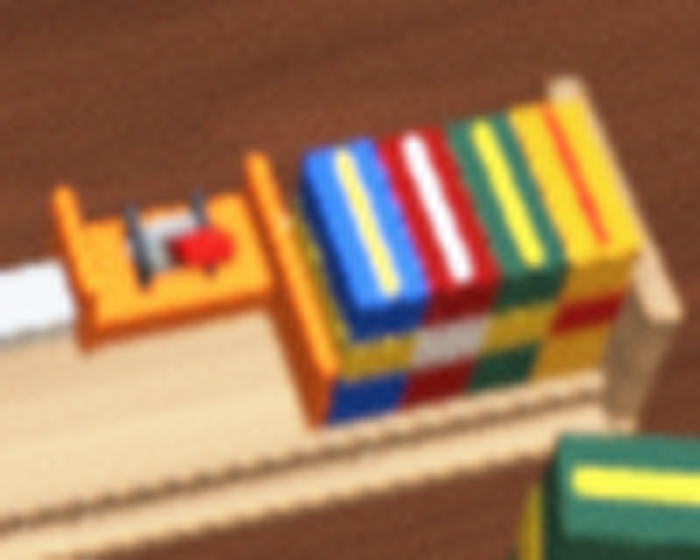

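The lever matches its starting locked pose. The stop hasn't moved since closing, and the cartons are upright in the lane (tops at z≈0.140, lane x centre ≈+11 mm). The arm is clear.

```bash
python3 -c "
from cell import hand_in; print(hand_in())"
```

```text
the job is handed in; nothing more can be done
None
```

The job is done and handed in at about 20 s of the 72 s allowed; the hand-in gives no verdict. I flipped the red lever over to its released end and pushed the stop up by its back plate until the row closed. At that point it read about 9 N with no further travel. I then flipped the lever back to its locked end, reading about 22 N there, and moved the arm clear.

**Last checks:**
- **Lever:** its position matches the starting locked pose to within 1–2 mm.
- **Stop:** the plate has not moved by more than 1 mm since the row closed.
- **Cartons:** all four look upright in the enlarged view. Their tops sit at about 0.140 m, as expected. The row is centred about 11 mm from the rack's centre line, inside the allowed range.
- **Bystanders:** I never reached for or touched them. The tape roll and jar look unmoved in the last pictures; I did not measure the bystanders or check the can and dish again.

No check failed or disagreed. I could not read the stop and lever joint values directly, so those results come from the camera and the contact forces.

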